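# Lock the rip fence and hold the saw guard open

### The arm

A 6-joint arm with a two-finger parallel gripper is mounted at the origin on the work surface. World frame = base frame: x ahead of the robot, y to its left, z up, the work surface at z = 0. Lengths are in m, angles in degrees, forces in N, time in s.
With the tool pointing down it reaches from about 0.3 to 0.75 m from the base axis. Payload 8.5 kg.
Tool frame: the origin (TCP) lies between the finger pads; the fingertips stand env.finger_overhang ahead of it and the grasp point (between the pads) lies 2 mm behind it (env.finger_overhang is the distance from the TCP to the fingertips, in m); z points along the fingers, y is the line along which they close (so a half turn about z gives the same grasp; the last joint's range is limited). The gripper opens to 85 mm and grips with 20 to 120 N. Pads are 22 mm wide; open, the fingers measure 114 mm over their backs; the gripper's body (76 mm by 85 mm) begins 54 mm behind the grasp point. The pads swing forward as they close: fully open they stand 13 mm farther back than shut.
Start: joints at [-83.268, 21.807, 74.336, -0, 83.858, -12.336], TCP at [0.18, -0.52, 0.248] pointing down, gripper open.
Joint ranges: [-178.18, 178.18], [-50.72, 133.34], [12.68, 142.11], [-81.47, 261.47], [9.98, 163.14], [-165.26, 165.26]. Speed limits (degrees/s): [136.94, 136.94, 180, 180, 180, 180].

### API

Orientations are given as a 3x3 rotation matrix whose columns are the frame's x, y, z axes.
In Python, from rig import env gives the robot as it stands. The module is installed in compiled form; this text tells all that it offers.
- The arm moves only by the tool jog_arm, never from a script. Its arguments are lists of equal length, an entry for each row: "hand": the finger opening in m, from 0 to 0.0854; "travel": the shift along the world's x, y, z in m, a list of three; "yaw": the turn about the world's z in rad. A call has exactly 5 rows; each row shifts and turns the commanded pose from where the row before left it; what a row does not reach is not made up. A row lasts 1/8 s, in which the tool goes at most 62.5 mm and 10.7 degrees, less where a joint would pass 70% of its speed; a pose out of reach is approached as far as the arm can. A call is refused whole if a number of a shift passes 0.0625 or a number of a turn 0.188, either way. A call with a gripper value outside its range is refused whole. The fingers move at their own pace and stop on an object; "grip_force" is the grip in N (left out, the last holds). Time passes only in rows, so rows that do not move let the fingers close, or fill a call up. It gives the time, the measured TCP pose, the force, the opening and the grip force at its end, in the units of the state.
- env.observe(): the state, without advancing time (a new reading comes with each control period).
- env.get_image(name): name is "scene" or "top" or "wrist"; returns the picture (480x640x3 uint8, red, green, blue); there is no depth.
- env.calibration(name): a dict with "fx", "fy", "cx", "cy" (pixels), "position" and "rotation" of the camera in the world; the wrist camera has in their place "hand_eye" (4x4, takes a point from camera to tool coordinates, whose origin is the TCP and whose axes are the flange's). Camera axes: x right, y down, z forward; pixel columns grow to the right and rows downward; lengths in m; the calibration is good to about 2 mm. A picture is of the moment at which its call begins: read the wrist's pose just before it. calibration takes no time and is no camera call.
- env.close_job(): hands the job in; it is judged then, once.
The state is a dict: "time_s": time; "q": joint angles; "qvel": joint speeds; "joint_efforts": joint torques, N m; "position": TCP position; "tool_rot": TCP orientation; "ft_force": force on the tool from outside, world axes, zero at the start; "wrist_torque": the same for the moment, N m; "grip_width": finger opening in m; "gripper_force": force on a finger pad.
Only numpy, scipy, OpenCV 4.12 (cv2) and the standard library are available. Lean on these libraries where they do the work, as an engineer would, in place of code of your own. Each camera call takes 0.05 s, during which the arm holds its last target. There are 200 camera calls.

### The job

I want to measure from blade to fence on the little table saw. Lock the rip fence by pressing its front lever down until it snaps over and stays down by itself, without shifting the fence; then lift the blade guard by its front handle and hold it open at 45 degrees - it drops if let go, so finish while still holding it there. Do not touch the blade, and leave the things lying around where they are.

Things in the scene. Friction and masses are not known exactly. Their poses are not given: they have to be found in the camera images.
- saw: small bench table saw, bolted down: aluminium table 240 mm deep (saw x) by 280 mm wide (saw y), its top 145 mm above the bench; origin on the bench under the middle of the table; saw x is the feed direction (front, the operator's edge, is at -x), saw y to the left, z up. The blade runs along saw x in the plane y = 0
- blade: saw blade, 85 mm diameter, 2 mm thick, standing 22 mm above the middle of the saw table inside the guard; its teeth must not be touched. Origin and axes as saw
- lever (a joint): rip-fence lock lever, rad: 0 = up (unlocked; it slopes 35 degrees upward from its pivot towards the operator), 0.8 = fully down (locked, pointing 11 degrees below level). A spring pushes it up until about 0.5: pressing straight down on the pad takes about 9 N at first, fading as it goes down; past that point it snaps over and holds it down by itself
- lever_pad (a point): point on the top face of the lever's paddle, in its middle, 48 mm from the pivot. The paddle is black, 26 mm wide and 8 mm thick, its end is 75 mm from the pivot; the pivot runs along saw y, at saw x = -150 mm and 151 mm above the bench. The pad moves 36 mm down and 11 mm towards the operator as the lever goes from 0 to 0.8
- fence (a joint): rip fence setting, m: distance from the blade's plane to the fence's near face, the fence lying on the -y (right) side of the blade and sliding along saw y with about 12 N of friction. Must stay as it is set
- fence_head (a point): top of the fence's black head at the table's front edge, in line with the lever (both in the middle of the 20 mm wide fence, 10 mm to the right of its near face). The fence stands 22 mm above the saw table
- guard (a joint): blade guard angle, rad: 0 = shut, lying level over the blade; grows as its front end rises; 0.785 = 45 degrees; stop at 1.35. It weighs 0.1 to 0.2 kg and is lightly sprung shut (2 to 4 N at the handle), so it drops when let go
- guard_handle (a point): middle of the guard's lift handle, a black square bar 12 mm wide and 12 mm thick that sticks 48 mm out from the front end of the guard, pointing at the operator and sloping up 18 degrees when shut. Shut, this point is 189 mm above the bench (44 mm above the saw table), 160 mm in front of the hinge and 14 mm above it, at saw y = 0; it turns with the guard. Free air on all sides of the handle
- guard_hinge (a point): middle of the guard's hinge pin, at the rear of the guard, at saw x = 70 mm, y = 0, 175 mm above the bench; the pin runs along saw y. The guard is a clear hood with a black spine, 140 mm long, 24 mm wide, 34 mm tall
- push_stick: loose wooden push stick, 195 x 34 x 8 mm, lying flat on the saw table to the left of the guard; origin under the middle; to be left alone
- ply_strip: loose strip of plywood, 160 x 18 x 4 mm, lying on the saw table between guard and push stick, along the feed direction; origin under its middle; to be left alone
- glue_bottle: white glue bottle, 48 mm diameter, 150 mm tall, standing on the bench to the left of the saw; origin under its middle; to be left alone
- pebble_jar: open glass jar of pebbles, 84 mm diameter, 100 mm tall, on the bench to the right of the saw; origin under its middle; to be left alone
- cup: plastic cup, 84 mm diameter at the rim, 110 mm tall, on the bench at the left, in front of the diorama; origin under its middle; to be left alone
- log_raft: raft of nine grey model logs, 160 x 100 x 11 mm, flat on the bench at the front left; origin under its middle; to be left alone
- try_square: steel try square, stock 60 mm and blade 100 mm, 14 mm thick, flat on the bench at the front right; origin under the middle of its stock; to be left alone
- paint_pot: small paint pot, 40 mm diameter, 45 mm tall, on the bench at the right; origin under its middle; to be left alone

How it is judged (in metres and radians):
On the way, in this order (a step that is already met when the one before it is completed fails the run):
1. the fence lever is down and stays down by itself, nothing of the robot touching it (value of joint lever above 0.72 rad and contact force between each of the fingers, the arm and lever below 0.1 N and value of joint guard below 0.1 rad), for 0.3 s.
2. the guard is raised to 45 degrees in the fingers (value of joint guard between 0.68 and 0.89 rad and contact force between the fingers and guard above 0.5 N), for 0.3 s.
At the end, for the whole second after the job is handed in: The fence lever is locked down (joint above 0.72 rad) with nothing of the robot on it, the fence within 4 mm of its setting, and the guard stands still at 45 degrees (within 6 degrees: 0.68 to 0.89 rad), held by the robot's fingers (all of step 2 and value of joint lever above 0.72 rad and contact force between each of the fingers, the arm and lever below 0.1 N and velocity of joint guard between -0.1 and 0.1 rad/s and distance of fence_head from where it was at the start of the episode below 0.004 m); the arm keeps its last pose, push and grip.
It fails at once if the fence is shifted by more than 4 mm (distance of fence_head from where it was at the start of the episode above 0.004 m).
It fails at once if the robot touches the blade (contact force between any of the fingers, the arm and blade above 0.5 N).
It fails at once if one of the things lying around is moved by more than 15 mm (distance of any of push_stick, ply_strip, glue_bottle, pebble_jar, cup, log_raft, try_square, paint_pot from where it was at the start of the episode above 0.015 m).
It also fails if it takes over 54 s, if anything falls off the work surface, if the arm or the gripper's body presses on something with over 40 N, if the wrist force passes 120 N, or if a joint passes its speed limit or range.

## Working session

There is one attempt and no reset: what is moved stays moved. The work goes in short steps, Python scripts to look and compute and a tool call to move; the robot and the scene stay as the last step left them, time stands still between calls to the robot, and variables do not carry over. Pictures are saved under pics/ and viewed, at most 10 in all, crops included, and the job is handed in when it is done.

Besides the shell and the picture viewer there is one more tool, called after "Request:" as a command line: name --pt "numbers of a row" for each row, then --argument value for the rest. jog_arm: Moves the arm, as the interface text tells. Its arguments: {"type":"object","properties":{"hand":{"type":"array"},"travel":{"type":"array"},"yaw":{"type":"array"},"grip_force":{"type":"number"}},"required":["hand","travel","yaw"]}

```bash
mkdir -p pics
python3 - <<'E'
from rig import env
import cv2,numpy as np
print(env.finger_overhang,{k:np.round(v,3).tolist() for k,v in env.observe().items()})
for n in("scene","top"):
    cv2.imwrite(f"pics/{n}0.png",env.get_image(n)[:,:,::-1]); print(n,env.calibration(n))
print(env.calibration("wrist"))
E
```

```text
0.017 {'time_s': 0.0, 'q': [-83.269, 21.841, 74.384, 0.001, 83.856, -12.336], 'qvel': [-0.05, 0.041, 0.036, -0.049, 0.028, 0.063], 'joint_efforts': [0.003, -44.845, -23.127, -0.0, 0.005, 0.0], 'position': [0.18, -0.52, 0.248], 'tool_rot': [[0.945, 0.327, -0.0], [0.327, -0.945, 0.001], [0.0, -0.001, -1.0]], 'ft_force': [0.197, 0.722, 0.083], 'wrist_torque': [-0.027, 0.002, -0.014], 'gripper_force': 0.0, 'grip_width': 0.086}
scene {'fx': 566.2620357356462, 'fy': 566.2620357356462, 'cx': 328.03408324971707, 'cy': 240.80118020905124, 'position': array([ 1.14482247, -0.83886842,  0.93913862]), 'rotation': array([[ 0.81011339,  0.36346385, -0.46001122],
       [ 0.58626381, -0.50667431,  0.63212015],
       [-0.00332304, -0.78177693, -0.62354935]])}
top {'fx': 486.58881884399216, 'fy': 486.58881884399216, 'cx': 320.2016264314471, 'cy': 237.41333302093662, 'position': array([ 0.38486764, -0.04349545,  1.21129596]), 'rotation': array([[ 0.0021997 , -0.99106645,  0.13335083],
       [-0.9994831 ,  0.00209806,  0.03207994],
       [-0.03207314, -0.13335247, -0.99054956]])}
{'fx': 370.7611410473749, 'fy': 370.7611410473749, 'cx': 320.6791882576185, 'cy': 235.26503069356767, 'hand_eye': array([[-1.54986422e-03, -9.54288217e-01, -2.98883918e-01,
         7.57301323e-02],
       [ 9.99998722e-01, -1.59595534e-03, -8.98705419e-05,
         4.55443430e-04],
       [-3.91242987e-04, -2.98883676e-01,  9.54289471e-01,
        -1.25934932e-01],
       [ 0.00000000e+00,  0.00000000e+00,  0.00000000e+00,
         1.00000000e+00]])}
```

View pics/scene0.png

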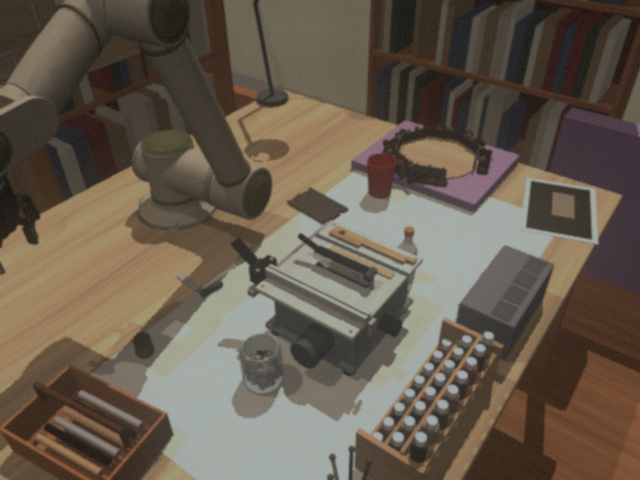

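View pics/top0.png

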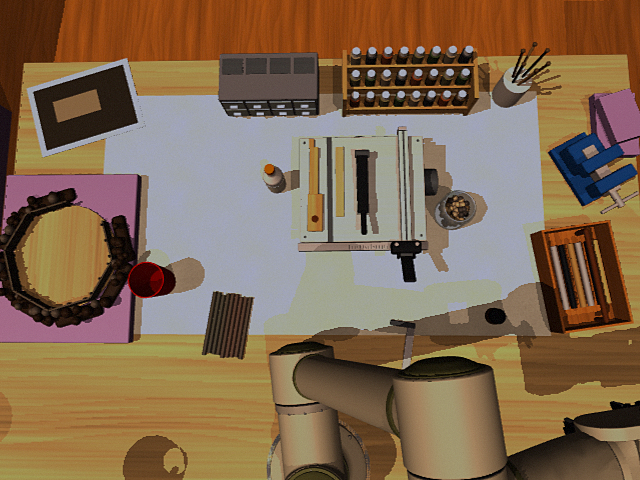

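The scene shows the saw front facing the robot; in the top view the table spans about (299,137)-(425,250), the guard handle end is near (364,233) and the lever near (408,270). I'll take a crop for exact pixels.

Run:
```python
import cv2
a=cv2.imread("pics/top0.png")[125:295,285:485]
cv2.imwrite("pics/crop0.png",cv2.resize(a,None,fx=3.5,fy=3.5,interpolation=cv2.INTER_CUBIC))
```

```text
(no output)
```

View pics/crop0.png

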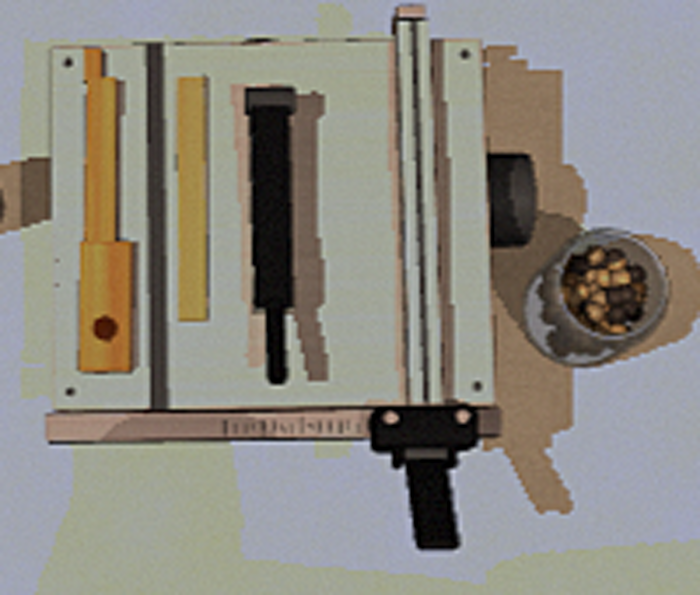

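```bash
cat > h.py <<'E'
from rig import env
import numpy as np
def ray(name,uv,z):
    c=env.calibration(name); R=np.array(c["rotation"]);p=np.array(c["position"])
    d=R@[(uv[0]-c["cx"])/c["fx"],(uv[1]-c["cy"])/c["fy"],1]
    return p+d*(z-p[2])/d[2]
def crop(u,v): return (285+(u+.5)/3.5-.5,125+(v+.5)/3.5-.5)
E
python3 - <<'E'
from h import *
f=lambda n,u,v,z:print(n,np.round(ray("top",crop(u,v),z),4))
for n,u,v,z in [("TL",50,44,.145),("TR",482,40,.145),("BL",52,410,.145),("BR",490,405,.145),("hole tl",68,62,.145),("hole tr",464,54,.145),("hole bl",70,392,.145),("hole br",477,386,.145),
 ("leverend",439,548,.196),("leverbase",428,465,.155),("handletip",277,380,.199),("handlebase",275,308,.188),("guardrear",270,100,.18),("fencerear",411,20,.167),("fencefront",427,400,.167)]: f(n,u,v,z)
E
```

```text
TL [0.7589 0.04   0.145 ]
TR [ 0.7591 -0.2395  0.145 ]
BL [0.5188 0.0368 0.145 ]
BR [ 0.5214 -0.2384  0.145 ]
hole tl [0.7467 0.0282 0.145 ]
hole tr [ 0.7498 -0.2277  0.145 ]
hole bl [0.5302 0.0255 0.145 ]
hole br [ 0.5335 -0.2306  0.145 ]
leverend [ 0.4297 -0.1969  0.196 ]
leverbase [ 0.4828 -0.1974  0.155 ]
handletip [ 0.5298 -0.1021  0.199 ]
handlebase [ 0.5757 -0.102   0.188 ]
guardrear [ 0.7091 -0.1006  0.18  ]
fencerear [ 0.7649 -0.191   0.167 ]
fencefront [ 0.5218 -0.1959  0.167 ]
```

Saw origin ≈ (0.640, -0.101) with yaw ≈ 0.013 rad. That puts the lever pad near (0.451, -0.197, 0.182) and the handle middle near (0.550, -0.102, 0.189). I'll move above the lever with the fingers shut.

Request:
jog_arm --hand '[0, 0, 0, 0, 0]' --pt "0.027 0.032 0" --pt "0.027 0.032 0" --pt "0.027 0.032 0" --pt "0.027 0.032 0" --pt "0.027 0.032 0" --yaw '[-0.064, -0.064, -0.064, -0.064, -0.064]' --grip_force 20

```text
time_s: 0.72
position: [0.3153, -0.3586, 0.2481]
tool_rot: [[1.0, 0.011, -0.0], [0.011, -1.0, 0.001], [-0.0, -0.001, -1.0]]
ft_force: [0.4, -1.1, 0.6]
grip_width: -0.0002
gripper_force: 0.0
```

Request:
jog_arm --hand '[0, 0, 0, 0, 0]' --pt "0.027 0.032 0" --pt "0.027 0.032 0" --pt "0.027 0.032 0" --pt "0.027 0.032 0" --pt "0.027 0.032 0" --yaw '[0, 0, 0, 0, 0]'

```text
time_s: 1.35
position: [0.4503, -0.1986, 0.2481]
tool_rot: [[1.0, 0.013, -0.0], [0.013, -1.0, 0.0], [-0.0, -0.0, -1.0]]
ft_force: [0.5, -0.4, 0.1]
grip_width: -0.0
gripper_force: 0.0
```

Request:
jog_arm --hand '[0, 0, 0, 0, 0]' --pt "0 0 0" --pt "0 0 0" --pt "0 0 0" --pt "0 0 0" --pt "0 0 0" --yaw '[0, 0, 0, 0, 0]'

```text
time_s: 1.98
position: [0.4494, -0.2002, 0.2483]
tool_rot: [[1.0, 0.012, -0.0], [0.012, -1.0, -0.0], [-0.0, 0.0, -1.0]]
ft_force: [0.5, 0.4, -0.8]
grip_width: -0.0001
gripper_force: 0.0
```

Run:
```python
from h import *
import cv2
print({k:np.round(v,4).tolist() for k,v in env.observe().items() if k in("position","tool_rot","grip_width","time_s","ft_force")})
cv2.imwrite("pics/w1.png",env.get_image("wrist")[:,:,::-1])
```

```text
{'time_s': 1.975, 'position': [0.4494, -0.2002, 0.2483], 'tool_rot': [[0.9999, 0.012, -0.0], [0.012, -0.9999, -0.0], [-0.0, 0.0, -1.0]], 'ft_force': [0.4583, 0.435, -0.8254], 'grip_width': -0.0001}
```

View pics/w1.png

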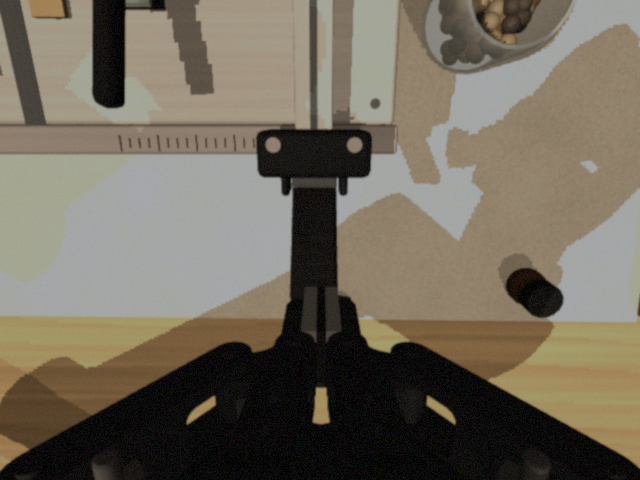

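The wrist view confirms it: the lever paddle is centred at column 315, about 3 mm to the left of the tool. The handle runs along column 109 with its tip at row 105. I'll shift 3 mm, go down and press.

Request:
jog_arm --hand '[0, 0, 0, 0, 0]' --pt "0.001 0.003 -0.018" --pt "0 0 -0.014" --pt "0 0 -0.005" --pt "-0.001 0 -0.005" --pt "-0.001 0 -0.005" --yaw '[0, 0, 0, 0, 0]'

```text
time_s: 2.65
position: [0.4494, -0.1974, 0.2027]
tool_rot: [[1.0, 0.013, 0.003], [0.013, -1.0, -0.002], [0.003, 0.002, -1.0]]
ft_force: [0.3, -0.0, 9.7]
grip_width: -0.0
gripper_force: 4.0
```

Request:
jog_arm --hand '[0, 0, 0, 0, 0]' --pt "-0.001 0 -0.004" --pt "-0.001 0 -0.004" --pt "-0.001 0 -0.004" --pt "-0.001 0 -0.004" --pt "-0.001 0 -0.004" --yaw '[0, 0, 0, 0, 0]'

```text
time_s: 3.28
position: [0.4438, -0.1971, 0.1815]
tool_rot: [[1.0, 0.013, 0.001], [0.013, -1.0, -0.001], [0.001, 0.001, -1.0]]
ft_force: [-0.2, -1.5, 2.1]
grip_width: -0.0001
gripper_force: 0.7
```

Request:
jog_arm --hand '[0, 0, 0, 0, 0]' --pt "-0.001 0 -0.004" --pt "-0.001 0 -0.004" --pt "-0.001 0 -0.004" --pt "0 0 -0.003" --pt "0 0 0" --yaw '[0, 0, 0, 0, 0]'

```text
time_s: 3.9
position: [0.4406, -0.1967, 0.1661]
tool_rot: [[1.0, 0.013, -0.0], [0.013, -1.0, 0.0], [-0.0, -0.0, -1.0]]
ft_force: [-0.9, -0.5, 0.5]
grip_width: -0.0003
gripper_force: 0.0
```

The force rose to 9.7 N and faded to nothing, so the lever snapped over. I'll lift and look.

Request:
jog_arm --hand '[0, 0, 0, 0, 0]' --pt "0 0 0.02" --pt "0 0 0.03" --pt "0 0 0.04" --pt "0 0 0.02" --pt "0 0 0" --yaw '[0, 0, 0, 0, 0]'

```text
time_s: 4.53
position: [0.441, -0.197, 0.2774]
tool_rot: [[1.0, 0.013, 0.003], [0.013, -1.0, -0.002], [0.002, 0.002, -1.0]]
ft_force: [-0.6, 0.1, -0.9]
grip_width: 0.0004
gripper_force: 0.0
```

Request:
jog_arm --hand '[0.045, 0.045, 0.045, 0.045, 0.045]' --pt "0.01 0.032 0" --pt "0.01 0.032 0" --pt "0.01 0.032 0" --pt "0 0 0" --pt "0 0 0" --yaw '[0, 0, 0, 0, 0]'

```text
time_s: 5.15
position: [0.4704, -0.1011, 0.2755]
tool_rot: [[1.0, 0.013, -0.001], [0.013, -1.0, 0.0], [-0.001, -0.0, -1.0]]
ft_force: [0.5, 1.1, -0.3]
grip_width: 0.0451
gripper_force: 0.0
```

Run:
```python
from h import *
import cv2
print({k:np.round(v,4).tolist() for k,v in env.observe().items() if k in("position","tool_rot","grip_width","time_s","ft_force")})
a=env.get_image("wrist")[:,:,::-1];b=env.get_image("scene")[210:310,215:345,::-1]
b=cv2.resize(b,None,fx=3,fy=3,interpolation=cv2.INTER_CUBIC)
cv2.imwrite("pics/w2f.png",a)
out=np.zeros((600,640,3),np.uint8);out[:300]=a[:300];out[300:600,:390]=b
cv2.imwrite("pics/w2.png",out)
```

```text
{'time_s': 5.15, 'position': [0.4704, -0.1011, 0.2755], 'tool_rot': [[0.9999, 0.0128, -0.0013], [0.0128, -0.9999, 0.0003], [-0.0013, -0.0004, -1.0]], 'ft_force': [0.472, 1.1329, -0.3489], 'grip_width': 0.0451}
```

View pics/w2.png

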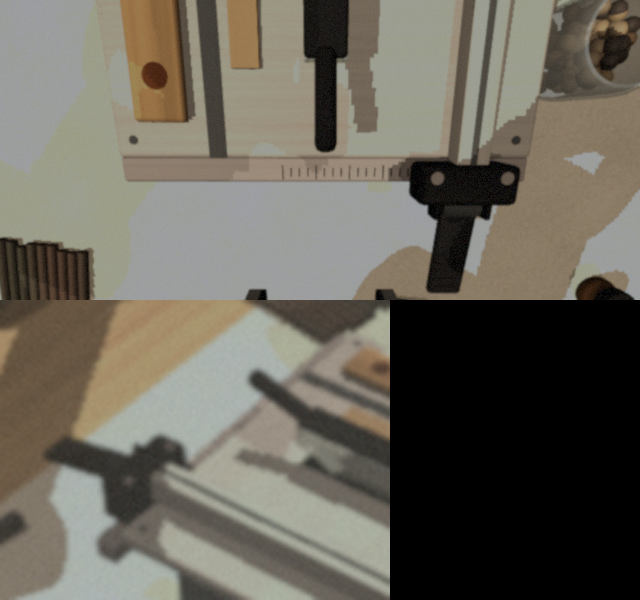

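The lever is down: in the scene crop the paddle now lies about level, and in the wrist view its end is at (443,290). The handle is centred on column 325, with its tip at row 150 and its base at row 52. I'll cast these rays.

Run:
```python
from h import *
s=env.observe();c=env.calibration("wrist");T=np.eye(4);T[:3,:3]=s["tool_rot"];T[:3,3]=s["position"]
M=T@c["hand_eye"]
for u,v,z in((325.5,150,.199),(326,54,.187),(443,290,.140)):
    d=M[:3,:3]@[(u-c["cx"])/c["fx"],(v-c["cy"])/c["fy"],1];p=M[:3,3];print(np.round(p+d*(z-p[2])/d[2],4))
```

```text
[ 0.5306 -0.104   0.199 ]
[ 0.5791 -0.1038  0.187 ]
[ 0.4208 -0.1975  0.14  ]
```

Request:
jog_arm --hand '[0.045, 0.045, 0.045, 0.045, 0.045]' --pt "0.037 -0.001 0" --pt "0.037 -0.001 -0.01" --pt "0 0 -0.03" --pt "0 0 -0.03" --pt "0 0 -0.009" --yaw '[0, 0, 0, 0, 0]'

```text
time_s: 5.88
position: [0.544, -0.1034, 0.1956]
tool_rot: [[1.0, 0.012, -0.003], [0.012, -1.0, 0.001], [-0.003, -0.001, -1.0]]
ft_force: [0.7, 0.3, 0.8]
grip_width: 0.0453
gripper_force: 0.0
```

Request:
jog_arm --hand '[0.03, 0.018, 0.005, 0, 0]' --pt "0 0 0" --pt "0 0 0" --pt "0 0 0" --pt "0 0 0" --pt "0 0 0" --yaw '[0, 0, 0, 0, 0]' --grip_force 20

```text
time_s: 6.5
position: [0.545, -0.1026, 0.1985]
tool_rot: [[1.0, 0.013, 0.002], [0.013, -1.0, -0.0], [0.002, 0.0, -1.0]]
ft_force: [-0.1, 2.6, 5.9]
grip_width: 0.0112
gripper_force: 25.3
```

Request:
jog_arm --hand '[0, 0, 0, 0, 0]' --pt "0.001 0 0.007" --pt "0.001 0 0.0075" --pt "0.0015 0 0.007" --pt "0.0018 0 0.007" --pt "0.0023 0 0.007" --yaw '[0, 0, 0, 0, 0]'

```text
time_s: 7.12
position: [0.5523, -0.1026, 0.2331]
tool_rot: [[1.0, 0.013, -0.001], [0.013, -1.0, 0.0], [-0.001, -0.0, -1.0]]
ft_force: [3.5, 3.9, -4.4]
grip_width: 0.0114
gripper_force: 24.3
```

Request:
jog_arm --hand '[0, 0, 0, 0, 0]' --pt "0.0023 0 0.007" --pt "0.0028 0 0.0067" --pt "0.0029 0 0.0067" --pt "0.0035 0 0.0064" --pt "0.0035 0 0.0064" --yaw '[0, 0, 0, 0, 0]'

```text
time_s: 7.75
position: [0.5672, -0.1025, 0.2662]
tool_rot: [[1.0, 0.013, -0.001], [0.013, -1.0, 0.001], [-0.001, -0.001, -1.0]]
ft_force: [1.9, 5.2, -5.2]
grip_width: 0.0115
gripper_force: 24.3
```

Run:
```python
from h import *
import cv2
b=env.get_image("scene")[130:310,215:435,::-1]
cv2.imwrite("pics/s3.png",cv2.resize(b,None,fx=3,fy=3,interpolation=cv2.INTER_CUBIC))
```

```text
(no output)
```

View pics/s3.png

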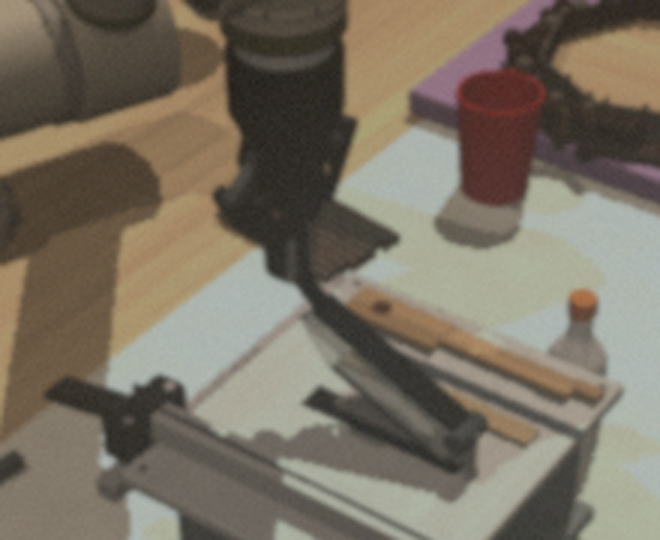

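The guard is following the fingers at about 25 degrees and the lever at (80,390) is still down. I'll carry on along the arc.

Request:
jog_arm --hand '[0, 0, 0, 0, 0]' --pt "0.004 0 0.006" --pt "0.004 0 0.006" --pt "0.0045 0 0.0057" --pt "0.0045 0 0.0057" --pt "0.005 0 0.0053" --yaw '[0, 0, 0, 0, 0]'

```text
time_s: 8.43
position: [0.589, -0.1022, 0.295]
tool_rot: [[1.0, 0.013, -0.002], [0.013, -1.0, 0.001], [-0.002, -0.001, -1.0]]
ft_force: [-0.5, 6.4, -3.4]
grip_width: 0.0111
gripper_force: 24.3
```

Request:
jog_arm --hand '[0, 0, 0, 0, 0]' --pt "0.005 0 0.0053" --pt "0.0055 0 0.005" --pt "0.0055 0 0.0047" --pt "0 0 0" --pt "0 0 0" --yaw '[0, 0, 0, 0, 0]'

```text
time_s: 9.05
position: [0.605, -0.1021, 0.3099]
tool_rot: [[1.0, 0.013, -0.001], [0.013, -1.0, 0.001], [-0.001, -0.001, -1.0]]
ft_force: [-0.5, 7.1, -2.3]
grip_width: 0.0111
gripper_force: 24.3
```

Request:
jog_arm --hand '[0, 0, 0, 0, 0]' --pt "0 0 0" --pt "0 0 0" --pt "0 0 0" --pt "0 0 0" --pt "0 0 0" --yaw '[0, 0, 0, 0, 0]'

```text
time_s: 9.68
position: [0.605, -0.1021, 0.3099]
tool_rot: [[1.0, 0.013, -0.001], [0.013, -1.0, 0.001], [-0.001, -0.001, -1.0]]
ft_force: [0.5, 6.4, -2.3]
grip_width: 0.0111
gripper_force: 24.3
```

Run:
```python
from h import *
import cv2
b=env.get_image("scene")[130:310,215:435,::-1]
cv2.imwrite("pics/s4.png",cv2.resize(b,None,fx=3.3,fy=3.3,interpolation=cv2.INTER_CUBIC))
# predicted scene pixels (crop) of spine points for several angles
c=env.calibration("scene")
for a in (35,40,45,50):
    t=np.radians(a);o=[]
    for X,Z in((-.160,.014),(-.137,.0066)):
        x=X*np.cos(t)+Z*np.sin(t);z=-X*np.sin(t)+Z*np.cos(t)
        p=np.array([.710+x,-.1015,.175+z]);q=c["rotation"].T@(p-c["position"])
        o+=[round((c["fx"]*q[0]/q[2]+c["cx"]-215)*3.3),round((c["fy"]*q[1]/q[2]+c["cy"]-130)*3.3)]
    print(a,o)
```

```text
35 [344, 267, 364, 301]
40 [357, 259, 374, 293]
45 [371, 252, 386, 287]
50 [386, 246, 398, 282]
```

View pics/s4.png

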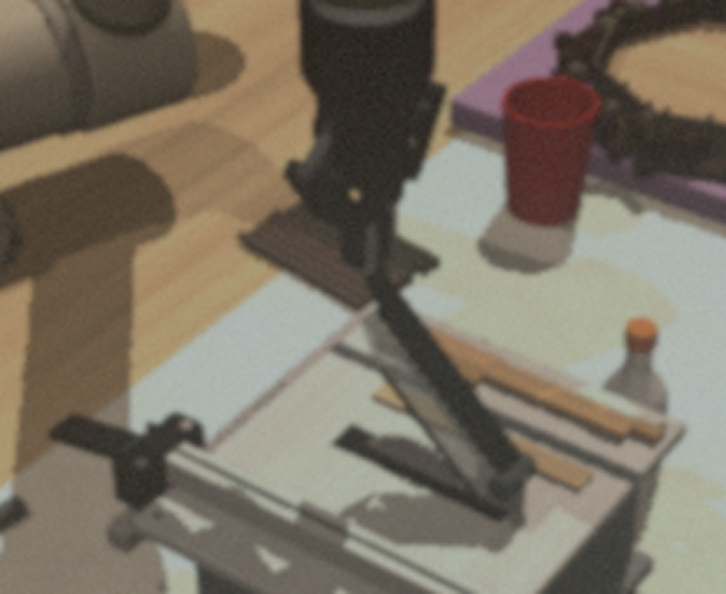

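The spine's front end is at about (383,282) and 45 degrees predicts (386,287). The lever is down, the grip is firm and the guard is still, so I'm handing in.

```bash
python3 -c "
from rig import env
print(env.close_job())"
```

```text
the job is handed in; nothing more can be done
None
```

I locked the fence lever down, and the gripper is still holding the blade guard open at about 45 degrees by camera estimate; I handed the job in after 9.7 s but got no verdict back.

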